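Draw up the coffee press plunger half-way and hold it

TASK

The rinsed coffee press stands on the laminate slab with its plunger pushed down, and its mesh filter is to be looked over through the glass. Take the plunger by its knob and draw it straight up until the filter is half-way up the glass, never on up against the lid, with the pot standing flat where it is; finish while still gripping the knob and holding the plunger still there. Leave the drawer unit and the things standing on it alone.

Things in the scene. Friction and masses are not known exactly. Their poses are not given: they have to be found in the camera images.
- press_pot: The coffee press's pot, loose, about 0.65 kg: clear glass cylinder in a steel frame, round foot 90 mm across, black side handle reaching 87 mm from the axis, steel lid clipped on. Origin: centre of the foot's underside, z up the axis, +x to the handle. Glass bore 73 mm, inner floor 14 mm and brim 140 mm above the origin. It stands on a slab 16 mm thick and slides or tips if its top is pulled 2 to 4 N sideways.
- lid_top (a point): Top of the lid's guide collar, on the pot's axis, 160 mm above the pot's origin. The collar is 20 mm across and has an 8 mm bore for the plunger's rod; the steel lid round it is 86 mm across and up to 7 mm lower.
- glass_half (a point): The point on the pot's axis half-way up the glass, 77 mm above the pot's origin: where the filter's centre is to be brought.
- plunger_knob (a point): Centre of the black plunger knob, an upright cylinder 30 mm across and 26 mm high on the 6 mm steel rod; z up the rod. The plunger (loose, 0.13 kg) has 1 to 1.5 mm of play in the pot and drags on the glass with 2.5 to 4 N, staying where it is left. At the start it is down or nearly so: knob centre 186 to 204 mm above the pot's origin, 26 to 44 mm above the collar's top; with the filter half-way up it is 245 mm above the origin, 85 mm above the collar.
- plunger_filter (a point): Centre of the filter at the plunger's foot, a steel mesh disc 70 mm across and 8 mm thick inside the glass, 168 mm below the knob's centre along the rod. A spring coil round it presses on the glass. At the start it is 18 to 36 mm above the pot's origin (18: on the glass's floor), half-way is 77 mm, and at 134 mm it meets the lid.
- jar_center (a point): Centre of the glass jar with a steel twist cap, 68 mm across and 115 mm high, standing on the drawer unit (240 mm wide in y, 260 mm deep, its top 126 mm above the work surface), which is to the left or the right of the press. Bystander.
- tumbler_center (a point): Centre of the steel tumbler, 72 mm across and 100 mm high, on the drawer unit. Bystander.
- funnel_center (a point): Centre of the white plastic funnel standing mouth down, 80 mm across and 85 mm high, on the drawer unit. Bystander.
- spoon_grip (a point): Handle of the wooden spoon, 220 mm long, lying crosswise near the front edge of the drawer unit's top. Bystander.
There are look-alikes about, which are no part of the job. Leave any orange look-alike of the part that bears plunger_knob alone.

How it is judged (in metres and radians):
On the way:
1. the plunger is gripped and drawn up well above where it started (contact force between the fingers and press_plunger above 1 N and z of plunger_filter in the frame of press_pot above 0.046 m), for 0.1 s.
At the end, for the whole second after the job is handed in: the filter's centre is within 13 mm of half-way up the glass, the fingers grip the plunger and it is at rest, in line with the pot (within 0.08 rad); the pot stands flat on the slab (tilt under 0.06 rad, lifted under 5 mm), within 15 mm of where it stood (z of plunger_filter in the frame of press_pot between 0.064 and 0.09 m and contact force between the fingers and press_plunger above 1 N and linear speed of press_plunger below 0.02 m/s and angle between the z axis of plunger_knob and the z axis of press_pot, either way round below 0.08 rad and angle between press_pot's own z axis and vertical below 0.06 rad and height (world z) of press_pot between 0.012 and 0.021 m and distance of press_pot from where it was at the start of the episode below 0.015 m); the arm keeps its last pose, push and grip.
It fails at once if the plunger is pulled up against the lid (z of plunger_filter in the frame of press_pot above 0.13 m).
It fails at once if the pot is tipped, dragged more than 20 mm along the slab or lifted off it (distance of press_pot from where it was at the start of the episode above 0.02 m or angle between press_pot's own z axis and vertical above 0.12 rad or height (world z) of press_pot above 0.03 m).
It fails at once if a thing on the drawer unit is shifted by more than 30 mm or tipped (distance of any of jar_center, tumbler_center, funnel_center, spoon_grip from where it was at the start of the episode above 0.03 m or angle between any of jar_center, tumbler_center, funnel_center's own z axis and vertical above 0.5 rad).
It fails at once if the drawer unit is pushed (contact force between the arm and unit above 15 N).
It also fails if it takes over 32 s, if anything falls off the work surface, if the arm or the gripper's body presses on something with over 40 N, if the wrist force passes 120 N, or if a joint passes its speed limit or range.

ROBOT

A 7-joint arm with a two-finger parallel gripper is mounted at the origin on the work surface. World frame = base frame: x ahead of the robot, y to its left, z up, the work surface at z = 0. Lengths are in m, angles in degrees, forces in N, time in s.
With the tool pointing down it reaches from about 0.4 to 0.75 m from the base axis. Payload 19.5 kg.
Tool frame: the origin (TCP) lies at the very end of the fingers, on their centre line; the grasp point (between the pads) lies 19 mm behind it; x points along the fingers, y is the direction in which the jaws open and shut, and the axes are right-handed (so a half turn about x gives the same grasp; the last joint's range is limited). The gripper opens to 85 mm and grips with 20 to 120 N. Pads are 22 mm wide; open, the fingers measure 114 mm over their backs; the gripper's body (76 mm by 85 mm) begins 54 mm behind the grasp point. The pads swing forward as they close: fully open they stand 13 mm farther back than shut.
Start: joints at [-78.134, 40.479, -1.581, 85.061, 1.261, 54.483, -4.326], TCP at [0.142, 0.557, 0.231] pointing down, gripper open.
Joint ranges: [-155.06, 155.06], [-18.47, 123.98], [-90, 86.84], [0, 140.48], [-83.41, 263.41], [0, 116], [-161.91, 161.91]. Speed limits (degrees/s): [108.29, 108.29, 147.25, 147.25, 172.46, 172.46, 172.46].

INTERFACE

Orientations are given as a 3x3 rotation matrix whose columns are the frame's x, y, z axes.
In Python, from workcell import manip gives the robot as it stands.
- The arm moves only by the tool arm_command, never from a script. Its argument "plan" is a list of rows, each an object of numbers: "claw": the opening, from -1 (shut) to 1 (fully open); "x", "y", "z": the shift along the world's x, y, z in mm; "rx", "ry", "rz": the turn, a rotation vector about the world's x, y, z in rad. In form: [{"claw": .., "x": .., "y": .., "z": .., "rx": .., "ry": .., "rz": ..}, ...]. A call has 1 to 8 rows; each row is the pose to reach, as a shift and turn from the pose commanded when the call began; what a row does not reach only later rows make up. A row lasts 1/12 s, in which the tool goes at most 41.7 mm and 7.16 degrees, less where a joint would pass 70% of its speed; a pose out of reach is approached as far as the arm can. A call with a gripper value outside its range is refused whole. The fingers move at their own pace and stop on an object; "squeeze" is the grip in N (left out, the last holds). Time passes only in rows, so rows that repeat a pose let the fingers close. It gives the time, the measured TCP pose, the force and the opening at its end, in the units of the state.
- manip.sense(): the state, without advancing time (a new reading comes with each control period).
- manip.snapshot(name): name is "side" or "top" or "wrist"; returns a dict with "pixels" (400x640x3 uint8, red, green, blue), "K" (3x3 intrinsics, pixels), "rvec" (rotation vector, rad) and "tvec" (3), from world to camera coordinates, as OpenCV has them; the wrist camera has in their place "T_tool_cam" (4x4, takes a point from camera to tool coordinates, whose origin is the TCP and whose axes are the tool frame's). Camera axes: x right, y down, z forward; pixel columns grow to the right and rows downward; lengths in m; the calibration is good to about 2 mm. The wrist camera is an equidistant fisheye: a pixel r from the principal point sees the ray r / f radians off the axis. A picture is of the moment at which its call begins: read the wrist's pose just before it. There is no depth.
- manip.close_job(): hands the job in, once; it reports no verdict.
The state is a dict: "time": time; "q": joint angles; "dq": joint speeds; "effort": joint torques, N m; "tool_pos": TCP position; "eef_rot": TCP orientation; "wrist_force": force on the tool from outside, world axes, zero at the start; "moment": the same for the moment, N m; "width": finger opening in m.
Only numpy, scipy, OpenCV 4.12 (cv2) and the standard library are available. Lean on these libraries where they do the work, as an engineer would, in place of code of your own. Each camera call takes 0.05 s, during which the arm holds its last target.

## Working session

There is one attempt and no reset: what is moved stays moved. The work goes in short steps, Python scripts to look and compute and a tool call to move; the robot and the scene stay as the last step left them, time stands still between calls to the robot, and variables do not carry over. Pictures are saved under pics/ and viewed, and the job is handed in when it is done.

Besides the shell and the picture viewer there is one more tool, called after "Emit:" by a JSON object that holds its "fn" and its "kwargs", one argument or row to a line. arm_command: Moves the arm, as the interface text tells. Its arguments: {"type":"object","properties":{"plan":{"type":"array","items":{"type":"object","properties":{"claw":{"type":"number"},"x":{"type":"number"},"y":{"type":"number"},"z":{"type":"number"},"rx":{"type":"number"},"ry":{"type":"number"},"rz":{"type":"number"}}}},"squeeze":{"type":"number"}},"required":["plan"]}

```bash
mkdir -p pics; ls; python3 - <<'E'
from workcell import manip
import cv2,numpy as np
s=manip.sense()
print({k:np.round(v,3).tolist() for k,v in s.items()})
for n in("side","top","wrist"):
    d=manip.snapshot(n); cv2.imwrite(f"pics/{n}0.png",cv2.cvtColor(d["pixels"],cv2.COLOR_RGB2BGR))
    print(n,{k:np.round(v,3).tolist() for k,v in d.items() if k!="pixels"})
    if n!="wrist":
        R=cv2.Rodrigues(np.array(d["rvec"],float))[0]; print("cam pos",-R.T@np.array(d["tvec"]).ravel())
E
```

```text
pics
{'time': 0.0, 'q': [-78.132, 40.514, -1.581, 85.084, 1.261, 54.481, -4.325], 'dq': [0.02, 0.046, -0.011, 0.081, 0.007, -0.042, -0.033], 'effort': [-0.001, -88.321, 1.234, -23.617, 0.017, 0.006, 0.0], 'tool_pos': [0.142, 0.557, 0.231], 'eef_rot': [[-0.0, 0.246, 0.969], [-0.001, 0.969, -0.246], [-1.0, -0.001, 0.0]], 'wrist_force': [-0.947, 0.492, -0.215], 'moment': [-0.029, 0.008, 0.044], 'width': 0.085}
side {'K': [[370.12, 0.0, 315.653], [0.0, 370.12, 201.974], [0.0, 0.0, 1.0]], 'rvec': [0.108, -2.691, 1.519], 'tvec': [0.476, 0.15, 0.944]}
cam pos [0.40684069 0.76819691 0.62025154]
top {'K': [[453.537, 0.0, 326.632], [0.0, 453.537, 189.921], [0.0, 0.0, 1.0]], 'rvec': [2.148, -2.106, 0.199], 'tvec': [0.039, 0.497, 1.072]}
cam pos [0.29230389 0.05067133 1.14384911]
wrist {'K': [[309.707, 0.0, 324.563], [0.0, 309.707, 201.408], [0.0, 0.0, 1.0]], 'T_tool_cam': [[0.0, -0.297, 0.955, -0.143], [1.0, 0.001, -0.0, 0.001], [-0.0, 0.955, 0.297, -0.077], [0.0, 0.0, 0.0, 1.0]]}
```

View pics/side0.png

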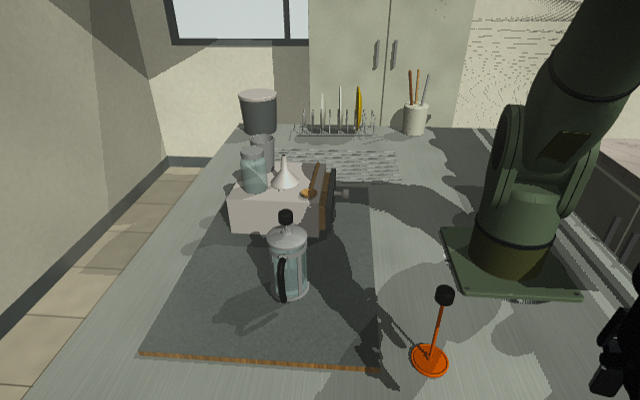

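View pics/top0.png

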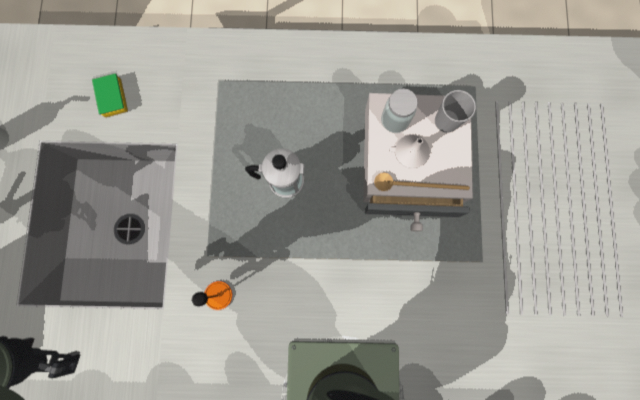

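View pics/wrist0.png

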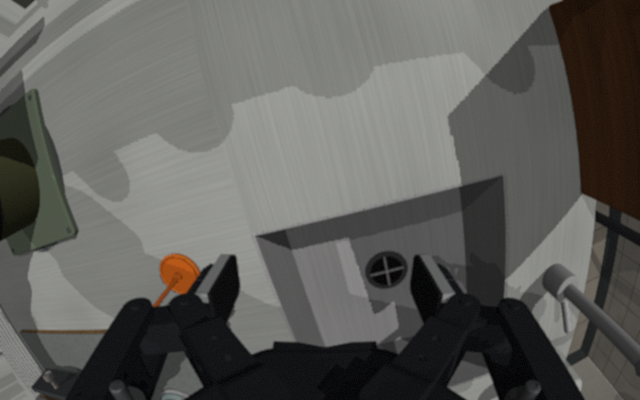

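The side view shows the press with its black knob at about (286,217), in front of the drawer unit. The orange look-alike plunger is at (435,330). In the top view the knob is at about (279,162) and the orange one at (210,296). Next I segment the knob and triangulate it.

```bash
cat > h.py <<'E'
from workcell import manip
import cv2,numpy as np
def cam(d):
    R=cv2.Rodrigues(np.array(d["rvec"],float))[0]; t=np.array(d["tvec"],float).ravel()
    return np.array(d["K"],float),R,t
def ray(d,uv):
    K,R,t=cam(d); v=R.T@np.linalg.solve(K,[uv[0],uv[1],1]); return -R.T@t, v/np.linalg.norm(v)
def plane(d,uv,z):
    c,v=ray(d,uv); return c+v*(z-c[2])/v[2]
def tri(rs):
    A=sum(np.eye(3)-np.outer(v,v) for c,v in rs); b=sum((np.eye(3)-np.outer(v,v))@c for c,v in rs)
    p=np.linalg.solve(A,b); return p,[np.linalg.norm(np.cross(v,p-c)) for c,v in rs]
def blob(d,roi,thr=60):
    x0,y0,x1,y1=roi; g=d["pixels"][y0:y1,x0:x1].max(2); m=(g<thr).astype(np.uint8)
    n,l,s,c=cv2.connectedComponentsWithStats(m)
    return [(s[i].tolist(),(c[i]+[x0,y0]).round(2).tolist()) for i in range(1,n) if s[i,4]>15]
def proj(d,p):
    K,R,t=cam(d); q=K@(R@np.asarray(p)+t); return q[:2]/q[2]
E
python3 - <<'E'
from h import *
S=manip.snapshot("side");T=manip.snapshot("top")
for thr in(35,50,60): print(thr,blob(S,(265,200,310,232),thr),blob(T,(262,145,300,182),thr))
for n,d,r in(("s",S,(230,190,350,320)),("t",T,(220,120,340,220))):
    x0,y0,x1,y1=r; cv2.imwrite(f"pics/{n}1.png",cv2.resize(cv2.cvtColor(d["pixels"][y0:y1,x0:x1],cv2.COLOR_RGB2BGR),None,fx=5 if n=="t" else 4.5,fy=5 if n=="t" else 4.5,interpolation=cv2.INTER_NEAREST))
E
```

```text
35 [([14, 10, 14, 15, 155], [285.15, 217.33])] [([15, 11, 9, 12, 37], [281.84, 161.59])]
50 [([14, 10, 14, 16, 192], [285.36, 217.07])] [([11, 10, 13, 14, 131], [279.13, 161.59])]
60 [([13, 9, 15, 17, 204], [285.27, 217.0])] [([11, 10, 13, 14, 143], [279.06, 161.61])]
```

View pics/s1.png

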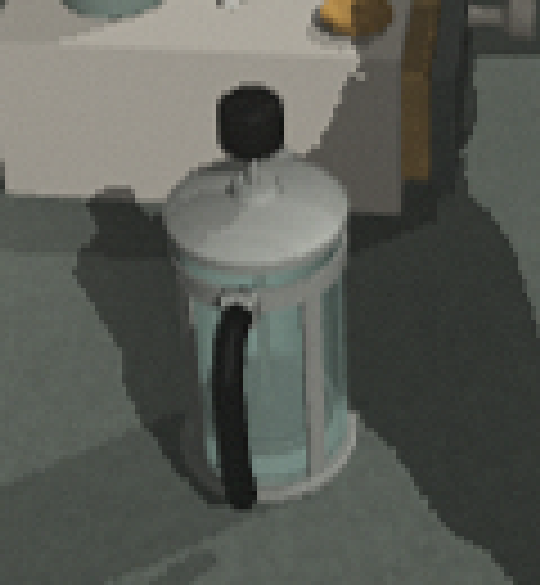

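View pics/t1.png

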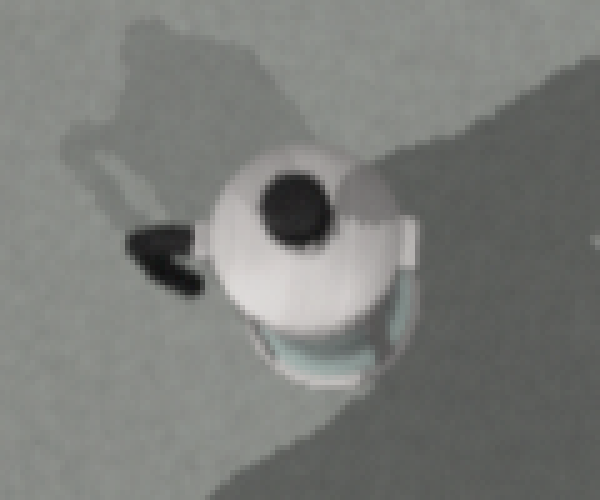

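```bash
python3 - <<'E'
from h import *
S=manip.snapshot("side");T=manip.snapshot("top")
p,r=tri([ray(S,(285.5,217.3)),ray(T,(279.3,161.8))]); print(p,r, np.hypot(*p[:2]))
print(proj(T,p-[0,0,.013]),proj(T,p+[0,0,.013]),proj(S,p-[0,0,.013]),proj(S,p+[0,0,.013]))
for z in(.2,.21,.22):print(plane(S,(285.5,217.3),z),plane(T,(279.3,161.8),z))
E
```

```text
[0.52430396 0.15050629 0.2072927 ] [np.float64(0.00010137746552366205), np.float64(0.00010137746552344278)] 0.5454784973850543
[279.88714917 163.31547584] [278.69786572 160.34071395] [285.77366514 222.60313801] [285.12273715 211.87777947]
[0.52627115 0.13963328 0.2       ] [0.52621572 0.15128857 0.2       ]
[0.52342927 0.15459013 0.21      ] [0.52373744 0.15022254 0.21      ]
[0.52058739 0.16954697 0.22      ] [0.52125916 0.14915651 0.22      ]
```

The two rays agree to 0.1 mm and put the knob at (0.524, 0.1505, 0.207). That is 191 mm above the pot's origin, inside the given 186–204 mm, and the reach of 0.545 m is fine. The filter should then be about 23 mm up, so the draw is about 54 mm. I go up and across first.

Emit:
{"fn": "arm_command", "kwargs": {
  "plan": [
    {"claw": 1,"x": 0,"y": 0,"z": 40},
    {"claw": 1,"x": 0,"y": 0,"z": 80},
    {"claw": 1,"x": 27,"y": -29,"z": 90},
    {"claw": 1,"x": 54,"y": -58,"z": 90},
    {"claw": 1,"x": 81,"y": -86,"z": 90},
    {"claw": 1,"x": 108,"y": -115,"z": 90},
    {"claw": 1,"x": 135,"y": -144,"z": 90},
    {"claw": 1,"x": 162,"y": -173,"z": 90}
  ],
  "squeeze": 30
}}

```text
invalid input at $.plan[0]: expected keys claw, x, y, z, rx, ry, rz
```

Emit:
{"fn": "arm_command", "kwargs": {
  "plan": [
    {"claw": 1,"x": 0,"y": 0,"z": 40,"rx": 0,"ry": 0,"rz": 0},
    {"claw": 1,"x": 0,"y": 0,"z": 80,"rx": 0,"ry": 0,"rz": 0},
    {"claw": 1,"x": 27,"y": -29,"z": 90,"rx": 0,"ry": 0,"rz": 0},
    {"claw": 1,"x": 54,"y": -58,"z": 90,"rx": 0,"ry": 0,"rz": 0},
    {"claw": 1,"x": 81,"y": -86,"z": 90,"rx": 0,"ry": 0,"rz": 0},
    {"claw": 1,"x": 108,"y": -115,"z": 90,"rx": 0,"ry": 0,"rz": 0},
    {"claw": 1,"x": 135,"y": -144,"z": 90,"rx": 0,"ry": 0,"rz": 0},
    {"claw": 1,"x": 162,"y": -173,"z": 90,"rx": 0,"ry": 0,"rz": 0}
  ],
  "squeeze": 30
}}

```text
time: 1.02
tool_pos: [0.3045, 0.3827, 0.3214]
eef_rot: [[0.0, 0.246, 0.969], [0.0, 0.969, -0.246], [-1.0, 0.0, 0.0]]
wrist_force: [0.5, 0.8, -0.2]
width: 0.0853
```

Emit:
{"fn": "arm_command", "kwargs": {
  "plan": [
    {"claw": 1,"x": 28,"y": -29,"z": 0,"rx": 0,"ry": 0,"rz": 0},
    {"claw": 1,"x": 56,"y": -58,"z": 0,"rx": 0,"ry": 0,"rz": 0},
    {"claw": 1,"x": 84,"y": -87,"z": 0,"rx": 0,"ry": 0,"rz": 0},
    {"claw": 1,"x": 111,"y": -116,"z": 0,"rx": 0,"ry": 0,"rz": 0},
    {"claw": 1,"x": 138,"y": -145,"z": 0,"rx": 0,"ry": 0,"rz": 0},
    {"claw": 1,"x": 166,"y": -174,"z": 0,"rx": 0,"ry": 0,"rz": 0},
    {"claw": 1,"x": 194,"y": -203,"z": 0,"rx": 0,"ry": 0,"rz": 0},
    {"claw": 1,"x": 219,"y": -232,"z": 0,"rx": 0,"ry": 0,"rz": 0}
  ]
}}

```text
time: 1.68
tool_pos: [0.5239, 0.1504, 0.3213]
eef_rot: [[0.0, 0.247, 0.969], [-0.0, 0.969, -0.247], [-1.0, -0.0, 0.0]]
wrist_force: [-0.1, 1.5, -0.1]
width: 0.0851
```

```bash
python3 - <<'E'
from h import *
s=manip.sense(); W=manip.snapshot("wrist")
print(s["time"],s["tool_pos"],s["width"],s["wrist_force"])
cv2.imwrite("pics/w2.png",cv2.cvtColor(W["pixels"],cv2.COLOR_RGB2BGR))
K=np.array(W["K"]);T=np.array(W["T_tool_cam"]);R=np.array(s["eef_rot"])
def wp(p):
    pt=R.T@(np.array(p)-s["tool_pos"]); c=T[:3,:3].T@(pt-T[:3,3])
    th=np.arctan2(np.hypot(c[0],c[1]),c[2]); ph=np.arctan2(c[1],c[0])
    return K[0,0]*th*np.cos(ph)+K[0,2],K[0,0]*th*np.sin(ph)+K[1,2]
for dz in(-.013,0,.013): print(wp([.5243,.1505,.2073+dz]))
E
```

```text
1.6833 [0.52388304 0.15039017 0.32130147] 0.08511450160868718 [-0.13150632  1.47228909 -0.09736798]
(np.float64(323.68773372719573), np.float64(194.2158807407112))
(np.float64(323.64083004845685), np.float64(198.34129482383892))
(np.float64(323.5894937456516), np.float64(202.86804347923436))
```

View pics/w2.png

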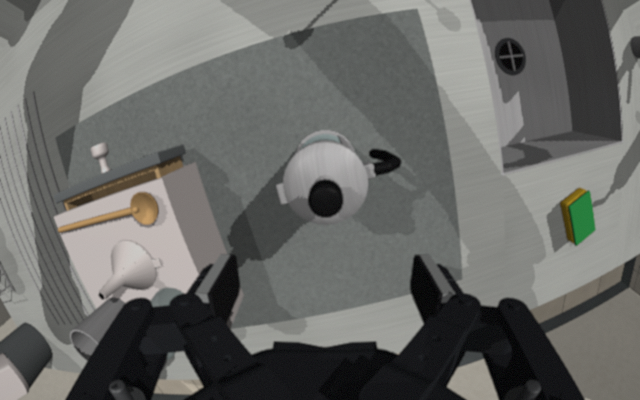

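The wrist view shows the knob at about (326,198), against a predicted (323.6,198.3), so they agree to about 2 px. I measure that offset along the jaw axis.

```bash
cat >> h.py <<'E'
def wray(W,s,uv):
    K=np.array(W["K"]);T=np.array(W["T_tool_cam"]);R=np.array(s["eef_rot"])
    d=(np.array(uv)-K[:2,2])/K[0,0]; th=np.hypot(*d); v=np.r_[d/th*np.sin(th),np.cos(th)]
    return np.array(s["tool_pos"])+R@T[:3,3], R@T[:3,:3]@v
E
python3 - <<'E'
from h import *
s=manip.sense(); W=manip.snapshot("wrist");S=manip.snapshot("side");Tp=manip.snapshot("top")
b=blob(W,(295,170,360,225),60);print(b)
uv=max(b,key=lambda t:t[0][4])[1]
w=wray(W,s,uv); c,v=w
for z in(.2,.207,.214):print(c+v*(z-c[2])/v[2])
print(blob(S,(265,200,310,232),50))
r1=ray(S,(285.5,217.3));r2=ray(Tp,(279.3,161.8))
for r in([r1,r2,w],[r1,w]):
    p,e=tri(r);print(p,e)
    print("tool y off mm",1e3*(np.array(s["eef_rot"])[:,1]@(p-s["tool_pos"])))
E
```

```text
[([20, 4, 35, 37, 1024], [332.05, 192.14])]
[0.5265921  0.15129326 0.2       ]
[0.52464964 0.15164916 0.207     ]
[0.52270719 0.15200507 0.214     ]
[([14, 10, 14, 16, 190], [285.36, 217.08])]
[0.52432005 0.15105183 0.2075565 ] [np.float64(0.00021884432993450316), np.float64(0.0005667900786347603), np.float64(0.0006494889243261853)]
tool y off mm 6.7811611440962745
[0.52415118 0.15170779 0.20812063] [np.float64(0.00018066903704148525), np.float64(0.0001806690370413927)]
tool y off mm 7.370766111798013
```

The knob is now at column 332 rather than 326, so the arm moved a little while settling. I check the pose.

```bash
python3 - <<'E'
from h import *
for i in range(3):
    s=manip.sense(); print(s["time"],s["tool_pos"],np.round(s["eef_rot"],3).tolist(),np.round(s["dq"],2)); manip.snapshot("top")
E
```

```text
1.8833 [0.52273931 0.1517282  0.32099062] [[-0.001, 0.248, 0.969], [-0.0, 0.969, -0.248], [-1.0, -0.0, -0.001]] [-2.3  -0.84 -1.    0.89 -0.25 -0.16 -0.53]
1.9333 [0.52222019 0.15274677 0.32117516] [[-0.001, 0.246, 0.969], [0.0, 0.969, -0.246], [-1.0, 0.0, -0.001]] [-1.37 -0.54 -0.26  0.41 -0.08  0.02 -0.04]
1.9833 [0.52203712 0.15319567 0.32131867] [[-0.0, 0.245, 0.97], [0.0, 0.97, -0.245], [-1.0, 0.0, -0.0]] [-0.71 -0.27 -0.02  0.01  0.04 -0.02  0.04]
```

```bash
python3 - <<'E'
from h import *
for i in range(6): manip.snapshot("top")
s=manip.sense(); W=manip.snapshot("wrist"); print(s["time"],s["tool_pos"],np.round(s["dq"],2),s["wrist_force"])
b=blob(W,(295,170,360,225),60);print(b)
S=manip.snapshot("side");Tp=manip.snapshot("top")
w=wray(W,s,max(b,key=lambda t:t[0][4])[1]); c,v=w
r1=ray(S,(285.5,217.3));r2=ray(Tp,(279.3,161.8))
for r in([r1,r2,w],[r1,w]):
    p,e=tri(r);print(p,e)
    print("tool frame off mm",1e3*(np.array(s["eef_rot"]).T@(p-s["tool_pos"])))
E
```

```text
2.3333 [0.5224036  0.15261759 0.32135045] [ 0.27  0.07  0.13 -0.06 -0.03  0.07  0.02] [ 0.25916635  0.01055236 -0.25924009]
[([11, 12, 35, 37, 1008], [322.85, 200.49])]
[0.52432017 0.15101086 0.20751434] [np.float64(0.00021449983385442628), np.float64(0.0005223899716576012), np.float64(0.0006071027207609674)]
tool frame off mm [113.83628903  -1.08216518   2.24593857]
[0.52413963 0.15164962 0.20808014] [np.float64(0.0001585029770264394), np.float64(0.0001585029770264913)]
tool frame off mm [113.2704471   -0.50736991   1.91402736]
```

Settled. The three views agree on the knob at (0.5243, 0.1512, 0.2076), to within 0.6 mm. Now I descend in slowing steps.

Emit:
{"fn": "arm_command", "kwargs": {
  "plan": [
    {"claw": 1,"x": 1,"y": -1,"z": -12,"rx": 0,"ry": 0,"rz": 0},
    {"claw": 1,"x": 1.5,"y": -1,"z": -27,"rx": 0,"ry": 0,"rz": 0},
    {"claw": 1,"x": 1.5,"y": -1,"z": -42,"rx": 0,"ry": 0,"rz": 0},
    {"claw": 1,"x": 1.5,"y": -1,"z": -57,"rx": 0,"ry": 0,"rz": 0},
    {"claw": 1,"x": 1.5,"y": -1,"z": -69,"rx": 0,"ry": 0,"rz": 0},
    {"claw": 1,"x": 1.5,"y": -1,"z": -80,"rx": 0,"ry": 0,"rz": 0},
    {"claw": 1,"x": 1.5,"y": -1,"z": -88,"rx": 0,"ry": 0,"rz": 0},
    {"claw": 1,"x": 1.5,"y": -1,"z": -90,"rx": 0,"ry": 0,"rz": 0}
  ]
}}

```text
time: 3.15
tool_pos: [0.5238, 0.1512, 0.2302]
eef_rot: [[-0.001, 0.246, 0.969], [-0.001, 0.969, -0.246], [-1.0, -0.001, -0.001]]
wrist_force: [-0.1, -0.2, 0.1]
width: 0.0854
```

Emit:
{"fn": "arm_command", "kwargs": {
  "plan": [
    {"claw": 1,"x": 0,"y": 0,"z": -8,"rx": 0,"ry": 0,"rz": 0},
    {"claw": 1,"x": 0,"y": 0,"z": -16,"rx": 0,"ry": 0,"rz": 0},
    {"claw": 1,"x": 0,"y": 0,"z": -24,"rx": 0,"ry": 0,"rz": 0},
    {"claw": 1,"x": 0,"y": 0,"z": -32,"rx": 0,"ry": 0,"rz": 0},
    {"claw": 1,"x": 0,"y": 0,"z": -37,"rx": 0,"ry": 0,"rz": 0},
    {"claw": 1,"x": 0,"y": 0,"z": -40,"rx": 0,"ry": 0,"rz": 0},
    {"claw": 1,"x": 0,"y": 0,"z": -40,"rx": 0,"ry": 0,"rz": 0},
    {"claw": 1,"x": 0,"y": 0,"z": -40,"rx": 0,"ry": 0,"rz": 0}
  ]
}}

```text
time: 3.82
tool_pos: [0.5241, 0.1513, 0.1913]
eef_rot: [[0.0, 0.246, 0.969], [-0.0, 0.969, -0.246], [-1.0, -0.0, 0.0]]
wrist_force: [0.2, -0.4, 0.2]
width: 0.0851
```

```bash
python3 - <<'E'
from h import *
for i in range(6): manip.snapshot("top")
s=manip.sense(); W=manip.snapshot("wrist"); print(s["time"],s["tool_pos"],np.round(s["dq"],2),s["wrist_force"])
cv2.imwrite("pics/w3.png",cv2.cvtColor(W["pixels"],cv2.COLOR_RGB2BGR))
S=manip.snapshot("side");cv2.imwrite("pics/s3.png",cv2.resize(cv2.cvtColor(S["pixels"][150:320,200:400],cv2.COLOR_RGB2BGR),None,fx=3,fy=3))
print("knob off mm tool",1e3*np.array(s["eef_rot"]).T@(np.array([.5243,.1512,.2076])-s["tool_pos"]))
E
```

```text
4.1167 [0.52415326 0.15127482 0.19147097] [ 0.07  0.08  0.03  0.06 -0.02 -0.08 -0.01] [ 0.64355599 -0.45627533 -0.26546147]
knob off mm tool [-16.12897885  -0.03525709   0.16573995]
```

View pics/w3.png

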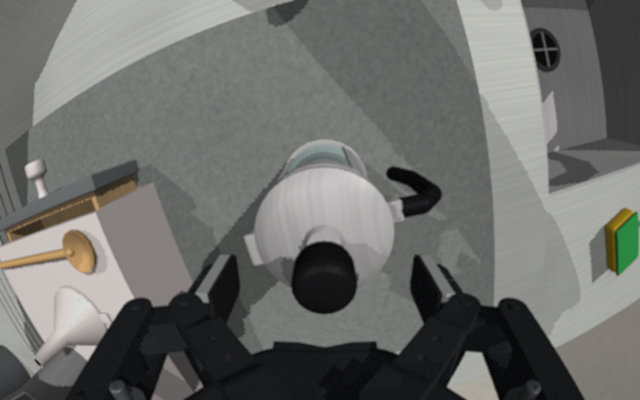

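View pics/s3.png

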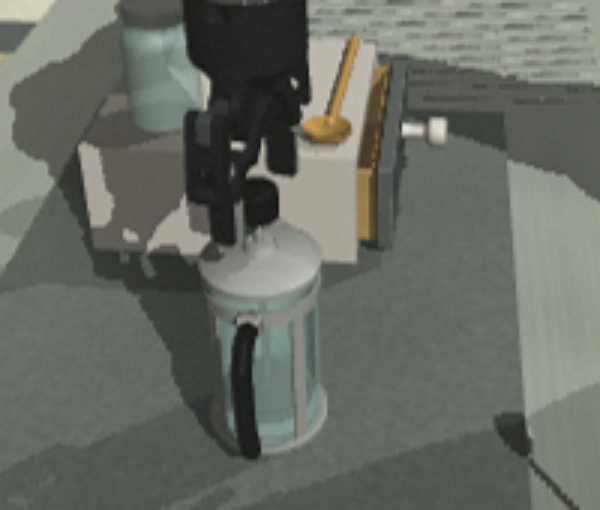

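The knob at (324,277) sits midway between the pads (columns ~225 and ~425). The side view shows the fingers either side of it, above the lid and clear of the unit. Now I close gently.

Emit:
{"fn": "arm_command", "kwargs": {
  "plan": [
    {"claw": 0.2,"x": 0,"y": 0,"z": 0,"rx": 0,"ry": 0,"rz": 0},
    {"claw": -0.1,"x": 0,"y": 0,"z": 0,"rx": 0,"ry": 0,"rz": 0},
    {"claw": -0.2,"x": 0,"y": 0,"z": 0,"rx": 0,"ry": 0,"rz": 0},
    {"claw": -0.25,"x": 0,"y": 0,"z": 0,"rx": 0,"ry": 0,"rz": 0},
    {"claw": -0.3,"x": 0,"y": 0,"z": 0,"rx": 0,"ry": 0,"rz": 0},
    {"claw": -0.4,"x": 0,"y": 0,"z": 0,"rx": 0,"ry": 0,"rz": 0},
    {"claw": -0.7,"x": 0,"y": 0,"z": 0,"rx": 0,"ry": 0,"rz": 0},
    {"claw": -1,"x": 0,"y": 0,"z": 0,"rx": 0,"ry": 0,"rz": 0}
  ],
  "squeeze": 40
}}

```text
time: 4.88
tool_pos: [0.5241, 0.1513, 0.1913]
eef_rot: [[-0.0, 0.246, 0.969], [-0.0, 0.969, -0.246], [-1.0, -0.0, 0.0]]
wrist_force: [-0.3, -0.9, 0.4]
width: 0.029
```

Emit:
{"fn": "arm_command", "kwargs": {
  "plan": [
    {"claw": -1,"x": 0,"y": 0,"z": 0,"rx": 0,"ry": 0,"rz": 0},
    {"claw": -1,"x": 0,"y": 0,"z": 0,"rx": 0,"ry": 0,"rz": 0},
    {"claw": -1,"x": 0,"y": 0,"z": 0,"rx": 0,"ry": 0,"rz": 0}
  ]
}}

```text
time: 5.13
tool_pos: [0.5241, 0.1512, 0.1913]
eef_rot: [[-0.0, 0.246, 0.969], [-0.0, 0.969, -0.246], [-1.0, -0.0, 0.0]]
wrist_force: [-0.8, -0.6, 0.1]
width: 0.0285
```

```bash
python3 - <<'E'
from h import *
s=manip.sense(); W=manip.snapshot("wrist"); print(s["time"],s["tool_pos"],s["width"],s["wrist_force"],s["moment"])
cv2.imwrite("pics/w4.png",cv2.cvtColor(W["pixels"],cv2.COLOR_RGB2BGR))
S=manip.snapshot("side");cv2.imwrite("pics/s4.png",cv2.resize(cv2.cvtColor(S["pixels"][150:320,200:400],cv2.COLOR_RGB2BGR),None,fx=3,fy=3))
np.savez("before.npz",S=S["pixels"],W=W["pixels"])
E
```

```text
5.1333 [0.52407381 0.15124987 0.19126755] 0.028535424652945816 [-0.80897209 -0.56878788  0.13546012] [-0.15462674  0.01632991  0.03244027]
```

View pics/w4.png

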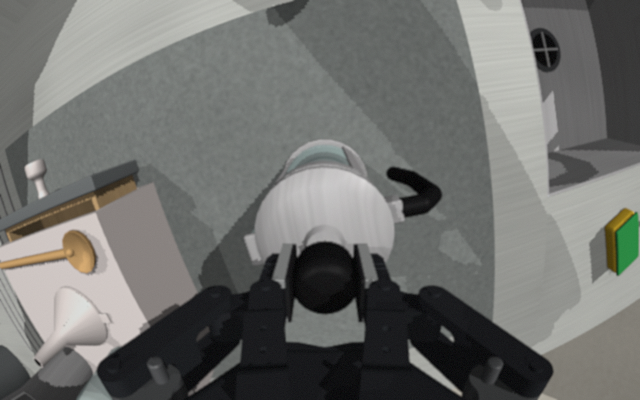

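View pics/s4.png

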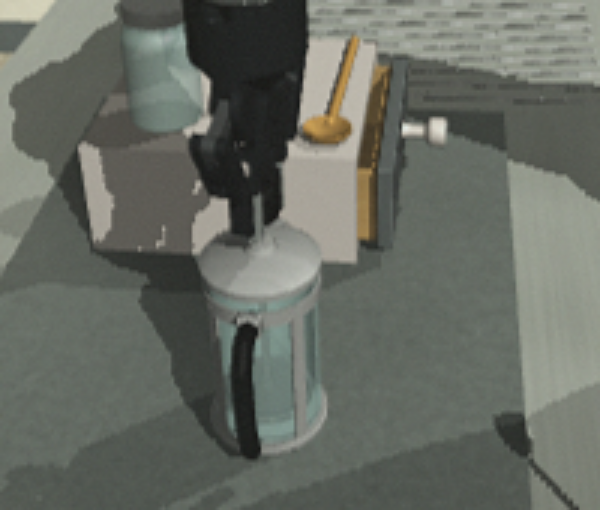

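The jaws hold the knob at 28.5 mm opening (30 mm nominal), lateral forces are under 1 N, and the pot hasn't moved. I draw up 24 mm slowly and check.

Emit:
{"fn": "arm_command", "kwargs": {
  "plan": [
    {"claw": -1,"x": 0,"y": 0,"z": 2,"rx": 0,"ry": 0,"rz": 0},
    {"claw": -1,"x": 0,"y": 0,"z": 5,"rx": 0,"ry": 0,"rz": 0},
    {"claw": -1,"x": 0,"y": 0,"z": 9,"rx": 0,"ry": 0,"rz": 0},
    {"claw": -1,"x": 0,"y": 0,"z": 13,"rx": 0,"ry": 0,"rz": 0},
    {"claw": -1,"x": 0,"y": 0,"z": 17,"rx": 0,"ry": 0,"rz": 0},
    {"claw": -1,"x": 0,"y": 0,"z": 21,"rx": 0,"ry": 0,"rz": 0},
    {"claw": -1,"x": 0,"y": 0,"z": 23,"rx": 0,"ry": 0,"rz": 0},
    {"claw": -1,"x": 0,"y": 0,"z": 24,"rx": 0,"ry": 0,"rz": 0}
  ]
}}

```text
time: 5.9
tool_pos: [0.5241, 0.1513, 0.2157]
eef_rot: [[0.0, 0.246, 0.969], [0.0, 0.969, -0.246], [-1.0, 0.0, 0.0]]
wrist_force: [-0.5, 0.5, -5.0]
width: 0.0288
```

```bash
python3 - <<'E'
from h import *
s=manip.sense(); W=manip.snapshot("wrist"); print(s["time"],s["tool_pos"],s["width"],s["wrist_force"],s["moment"])
S=manip.snapshot("side");b=np.load("before.npz")["S"]
a=np.vstack([b[180:310,200:400],S["pixels"][180:310,200:400]]); cv2.imwrite("pics/s5.png",cv2.resize(cv2.cvtColor(a,cv2.COLOR_RGB2BGR),None,fx=2.3,fy=2.3))
# foot/body shift by phase correlation on pot's lower part
g=lambda i:cv2.cvtColor(i[250:310,262:315],cv2.COLOR_RGB2GRAY).astype(np.float32)
print(cv2.phaseCorrelate(g(b),g(S["pixels"])))
E
```

```text
5.9 [0.52414691 0.15132776 0.21567093] 0.028802843104082886 [-0.46524107  0.49190446 -4.98152713] [-0.01969065 -0.01113509  0.01194542]
((-0.013230385821341173, 0.024126247833329728), 0.8275493075818191)
```

View pics/s5.png

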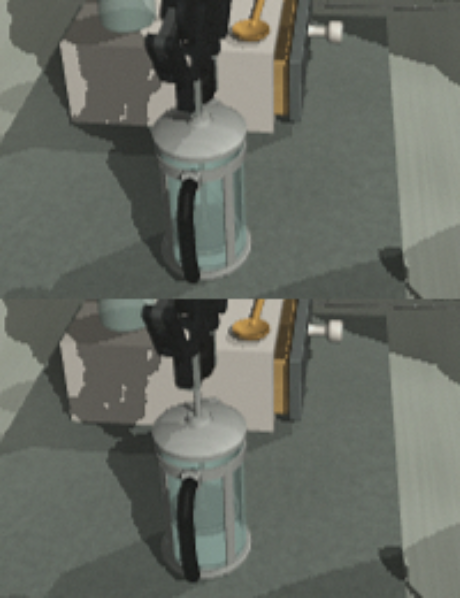

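The drag reads −5 N in z, which matches weight plus drag. The rod is sliding through the lid, the pot moved less than 0.03 px, and the knob is now at about 0.232. The target is 0.261, so I draw 29 mm more.

Emit:
{"fn": "arm_command", "kwargs": {
  "plan": [
    {"claw": -1,"x": 0,"y": 0,"z": 3,"rx": 0,"ry": 0,"rz": 0},
    {"claw": -1,"x": 0,"y": 0,"z": 7,"rx": 0,"ry": 0,"rz": 0},
    {"claw": -1,"x": 0,"y": 0,"z": 12,"rx": 0,"ry": 0,"rz": 0},
    {"claw": -1,"x": 0,"y": 0,"z": 17,"rx": 0,"ry": 0,"rz": 0},
    {"claw": -1,"x": 0,"y": 0,"z": 22,"rx": 0,"ry": 0,"rz": 0},
    {"claw": -1,"x": 0,"y": 0,"z": 26,"rx": 0,"ry": 0,"rz": 0},
    {"claw": -1,"x": 0,"y": 0,"z": 28,"rx": 0,"ry": 0,"rz": 0},
    {"claw": -1,"x": 0,"y": 0,"z": 29,"rx": 0,"ry": 0,"rz": 0}
  ]
}}

```text
time: 6.67
tool_pos: [0.5241, 0.1513, 0.2446]
eef_rot: [[0.0, 0.246, 0.969], [0.0, 0.969, -0.246], [-1.0, 0.0, 0.0]]
wrist_force: [-0.2, -0.9, -3.8]
width: 0.0286
```

Emit:
{"fn": "arm_command", "kwargs": {
  "plan": [
    {"claw": -1,"x": 0,"y": 0,"z": 0,"rx": 0,"ry": 0,"rz": 0},
    {"claw": -1,"x": 0,"y": 0,"z": 0,"rx": 0,"ry": 0,"rz": 0},
    {"claw": -1,"x": 0,"y": 0,"z": 0,"rx": 0,"ry": 0,"rz": 0},
    {"claw": -1,"x": 0,"y": 0,"z": 0,"rx": 0,"ry": 0,"rz": 0}
  ]
}}

```text
time: 7.0
tool_pos: [0.5242, 0.1514, 0.2443]
eef_rot: [[0.0, 0.246, 0.969], [0.0, 0.969, -0.246], [-1.0, 0.0, 0.0]]
wrist_force: [-0.1, -0.2, 2.2]
width: 0.0289
```

```bash
python3 - <<'E'
from h import *
s=manip.sense(); W=manip.snapshot("wrist"); print(s["time"],s["tool_pos"],s["width"],s["wrist_force"],s["moment"],np.round(s["dq"],2))
cv2.imwrite("pics/w6.png",cv2.cvtColor(W["pixels"],cv2.COLOR_RGB2BGR))
S=manip.snapshot("side");b=np.load("before.npz")["S"]
cv2.imwrite("pics/s6.png",cv2.resize(cv2.cvtColor(S["pixels"][170:310,230:350],cv2.COLOR_RGB2BGR),None,fx=4.2,fy=4.2,interpolation=cv2.INTER_CUBIC))
g=lambda i:cv2.cvtColor(i[250:310,262:315],cv2.COLOR_RGB2GRAY).astype(np.float32)
print(cv2.phaseCorrelate(g(b),g(S["pixels"])))
for n,z in(("knob bottom exp",.248),("filter exp",.093),("collar",.176),("knob ctr",.261)): print(n,(proj(S,[.5243,.1512,z])-[230,170])*4.2, proj(S,[.5243,.1512,z]))
E
```

```text
7.0 [0.52415175 0.15136218 0.24428627] 0.02886453125307037 [-0.14735108 -0.15463135  2.16713404] [-0.01021702 -0.00721657 -0.04415135] [-0.08  0.09  0.05 -0.05  0.03  0.03 -0.04]
((0.11057710606109339, -0.12576591712045015), 0.7785831094340042)
knob bottom exp [228.26700236 126.81057342] [284.34928628 200.19299367]
filter exp [243.84330568 383.02063816] [288.05792992 261.19539004]
collar [235.90809678 252.49670419] [286.16859447 230.1182629 ]
knob ctr [226.80332274 102.73493488] [284.00079113 194.46069878]
```

View pics/s6.png

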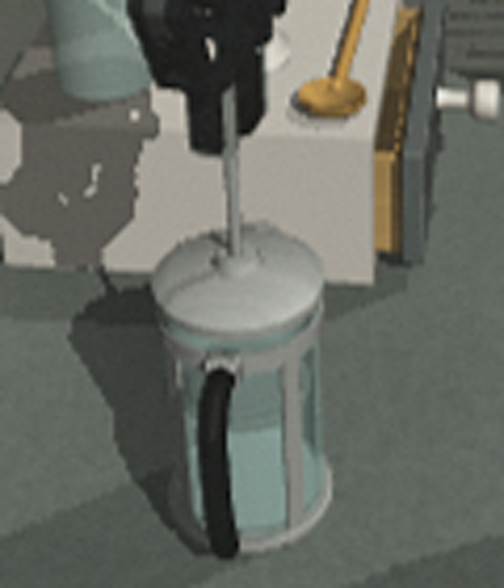

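View pics/w6.png

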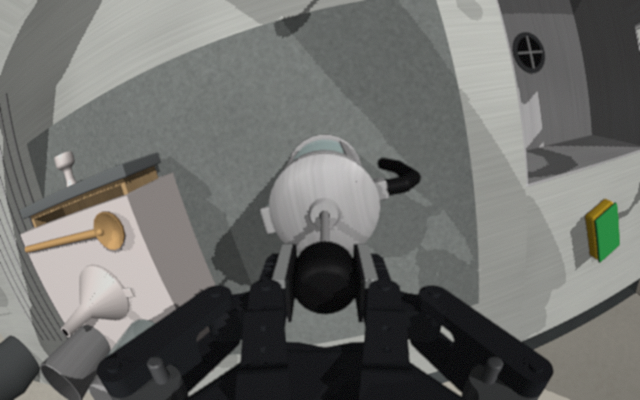

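The knob is still at (325,277) in the wrist view, so it has not slipped in the jaws. In the side crop the filter's front edge shows through the glass at about (260,400–430). I check that against projection and confirm stillness.

```bash
python3 - <<'E'
from h import *
S=manip.snapshot("side");b=np.load("before.npz")
c,_=ray(S,(0,0)); p=np.array([.5243,.1512]); u=(c[:2]-p)/np.linalg.norm(c[:2]-p); f=p+.035*u
for z in(.089,.097): print("front edge",z,(proj(S,[*f,z])-[230,170])*4.2)
print("crop col 255-265 profile rows 370..450",[(r,S["pixels"][int(170+r/4.2),291:295].mean().round(1)) for r in range(370,450,5)])
for uv in((292,270.5),(292,272)): # front-bottom edge height: intersect with vertical plane through f perpendicular to u
    o,v=ray(S,uv); k=((f-o[:2])@u)/(v[:2]@u); print(o+k*v)
s=manip.sense(); W=manip.snapshot("wrist")
print(s["time"],s["tool_pos"],s["width"],np.round(s["wrist_force"],2),np.round(s["dq"],2))
g=lambda i:cv2.cvtColor(i[245:305,300:350],cv2.COLOR_RGB2GRAY).astype(np.float32)
print("knob in wrist shift",cv2.phaseCorrelate(g(b["W"]),g(W["pixels"])))
E
```

```text
front edge 0.089 [246.97288206 434.49812617]
front edge 0.097 [246.2355417  422.36982985]
crop col 255-265 profile rows 370..450 [(370, np.float64(126.7)), (375, np.float64(117.2)), (380, np.float64(115.1)), (385, np.float64(115.7)), (390, np.float64(115.7)), (395, np.float64(115.4)), (400, np.float64(115.8)), (405, np.float64(115.4)), (410, np.float64(115.3)), (415, np.float64(111.7)), (420, np.float64(119.5)), (425, np.float64(117.9)), (430, np.float64(131.8)), (435, np.float64(144.4)), (440, np.float64(142.6)), (445, np.float64(140.6))]
[0.51083289 0.18426482 0.09647306]
[0.51100145 0.18429691 0.09234125]
7.15 [0.52413116 0.15130838 0.24428491] 0.029160698939656872 [-0.42  0.07  1.69] [-0.03 -0.07 -0.1  -0.12  0.06  0.14  0.05]
knob in wrist shift ((-0.015334785681083929, -0.07729910080984581), 1.1061747639973958)
```

The filter's bottom edge is seen at crop row ~432, against 434 expected, so its centre is about 77–78 mm above the pot's origin. There is no slip and nothing is moving. I hand in.

```bash
python3 -c "
from workcell import manip
print(manip.close_job())"
```

```text
the job is handed in; nothing more can be done
None
```

I gripped the plunger's knob from above at 40 N, drew it straight up about 53 mm, and handed the job in while still holding it still. The hand-in itself reports no verdict.

- **Filter height:** about 77–78 mm above the pot's origin, by two checks that agreed. One was the knob's measured height plus the tool's rise. The other was the filter's edge seen through the glass, at crop row ~432 against 434 expected.
- **Grip:** 29 mm opening on the 30 mm knob, with no slip in the wrist view (shift under 0.1 px).
- **Pot:** within about 0.2 px of its earlier place in the side view, so it stayed where it was, standing flat. Sideways force was under 1 N in every reading during the grip and the draw.
- **Bystanders:** the drawer unit, the things on it and the orange look-alike were not touched.
- **Oddities:** after the first fast move the arm overshot by several millimetres, so I let it settle and measured again before descending. After the draw the vertical force read about +2 N instead of −5 N, which I took to be the filter's drag relaxing once the pull stopped.

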